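# Load the texture plate and slide it into the tile press

### The arm

A 6-joint arm with a two-finger parallel gripper is mounted at the origin on the work surface. World frame = base frame: x ahead of the robot, y to its left, z up, the work surface at z = 0. Lengths are in mm, angles in rad, forces in N, time in s.
With the tool pointing down it reaches from about 350 to 875 mm from the base axis. Payload 4.2 kg.
Tool frame: the origin (TCP) lies between the finger pads; the fingertips stand 17 mm ahead of it and the grasp point (between the pads) lies 2 mm behind it; z points along the fingers, y is the line along which they close (so a half turn about z gives the same grasp; the last joint's range is limited). The gripper opens to 85 mm and grips with 20 to 120 N. Pads are 22 mm wide; open, the fingers measure 114 mm over their backs; the gripper's body (76 mm by 85 mm) begins 54 mm behind the grasp point. The pads swing forward as they close: fully open they stand 13 mm farther back than shut.
Start: joints at [-0.924, 0.385, 0.008, 0, -1.194, -0.259], TCP at [236.359, -578.562, 248.312] pointing down, gripper open.
Joint ranges: [-3.14, 3.14], [-1.21, 2.06], [-1.07, 1.41], [-3.16, 2.05], [-2.99, -0.16], [-3.1, 3.1]. Speed limits (rad/s): [2.79, 2.79, 3.14, 3.14, 3.14, 3.14].

### API

Orientations are given as a unit quaternion [x, y, z, w].
In Python, from bench import arm, eyes, read_state gives the robot as it stands (arm), with the cameras (eyes) and the readings as plain functions.
- The arm moves only by the tool shift_gripper, called after "Request:" as name(argument=value, ...) on one line, values as JSON. Schema: {"type":"object","properties":{"rows":{"type":"array","items":{"type":"object","properties":{"sx":{"type":"number"},"sy":{"type":"number"},"sz":{"type":"number"},"drx":{"type":"number"},"dry":{"type":"number"},"drz":{"type":"number"}},"additionalProperties":false},"minItems":1,"maxItems":10},"finger_gap":{"type":"number"},"only":{"type":"string"},"quiet":{"type":"boolean"},"lines":{"type":"string"}},"required":["rows"],"additionalProperties":false}. rows is a list of rows, 1 to 10 of them, each an object with the fields sx, sy, sz (the shift in mm), drx, dry, drz (a rotation vector in rad); a field left out counts as zero; each row is the pose to reach, as a shift and turn from the pose commanded when the call began, along the tool's axes at that moment; what a row does not reach only later rows make up. A row lasts 1/10 s, in which the tool goes at most 50 mm and 0.15 rad, less where a joint would pass 70% of its speed; a pose out of reach is approached as far as the arm can. finger_gap is the finger opening in mm, set as the call begins (left out keeps the last). The fingers move at their own pace and stop on an object; the grip force is fixed at half the most. Time passes only in rows, so rows that do not move let the fingers close. The tool returns the time, the measured TCP pose, the force, the opening and the grip force at its end. only (a regular expression) keeps the lines of the reply that match it, lines (a string "A,B") keeps lines A to B, and quiet returns only ok. Input that does not fit is refused with a message, and nothing moves.
- read_state(): the state, without advancing time (a new reading comes with each control period).
- eyes.get_image(name): name is "side" or "top" or "wrist"; returns the picture (480x640x3 uint8, blue, green, red); there is no depth.
- eyes.get_calibration(name): a dict with "K" (3x3 intrinsics, pixels), "D" ([k1, k2, p1, p2, k3] as OpenCV has them; the pictures are not rectified), "rvec" (rotation vector, rad) and "tvec" (3), from world to camera coordinates, as OpenCV has them. Camera axes: x right, y down, z forward; pixel columns grow to the right and rows downward; lengths in mm; the calibration is good to about 2 mm. A picture is of the moment at which its call begins: read the wrist's pose just before it. get_calibration takes no time and is no camera call; for the wrist camera it gives the pose at the moment of the call.
- arm.job_done(): hands the job in; it is judged then, once.
The state is a dict: "clock": time; "joints": joint angles; "joint_vel": joint speeds; "joint_efforts": joint torques, N m; "position": TCP position; "ee_rot": TCP orientation; "contact_force": force on the tool from outside, world axes, zero at the start; "wrist_torque": the same for the moment, N m; "gripper_width": finger opening in mm; "grasp_force": force on a finger pad.
Only numpy, scipy, OpenCV 4.12 (cv2) and the standard library are available. Lean on these libraries where they do the work, as an engineer would, in place of code of your own. Each camera call takes 0.05 s, during which the arm holds its last target. There are 200 camera calls.

### The job

First lay the rectangular terracotta texture plate in the pocket of the white tray, pattern up and flat on the pocket floor, while the tray is still away from the press. Then set the loaded tray on the tile press's bed and slide it, front end first, under the blue guides until it is fully home against the end stop. Never tip the plate over, leave the other things on the table where they are, and let go of everything at the end.

Things in the scene. Friction and masses are not known exactly. Their poses are not given: they have to be found in the camera images.
- plate: Rectangular terracotta block, 70 (own x) x 50 (own y) x 22 mm (z), 0.1 to 0.17 kg, a white leaf pattern on its top. Origin: centre of its underside; z up. Starts lying flat on the table, pattern up; either way round fits the pocket.
- tray: White tray, 0.11 to 0.18 kg: a block 90 (own x) x 80 (own y) x 14 mm high with a pocket in its top and, from its rear (-x) end back to x = -107 mm, a tongue 40 mm wide, 6 mm thick, with a black handle. Origin: centre of the block's underside. +x is the front that enters the press (front face at x = +45 mm). Starts flat on the table, turned within 0.5 rad of world x.
- tray_pocket (a point): Centre of the floor of the tray's pocket, 6 mm above the tray's origin; axes as the tray's. The pocket is open at the top, 79 (x) x 59 (y) mm, 8 mm deep, rim chamfered 3 mm; a seated plate stands 14 mm proud of the rim.
- tray_handle (a point): Middle of the tray's black upright handle, 85 mm behind (-x) the tray's origin and 28 mm above its underside; axes as the tray's. The bar is 32 mm long (x), 14 mm wide (y), from 6 to 40 mm above the underside; pinch it from above across the 14 mm.
- press_home (a point): Where the tray's origin lies when the tray is fully home in the fixed tile press: on its flat grey bed, 12 mm above the table. The tray slides in along this frame's +x, which is level, about the world's +y within 0.35 rad. The steel end stop's face is 45 mm ahead. Behind the stop, from x = +85 mm, a blue column carries the press head, swung up, 300 mm high, to x = +200 mm.
- press_mouth (a point): Point on the bed's top midway between the tips of the yellow lead-ins, 48 mm before (-x) press_home, axes the same. Mouth 105 mm wide, narrowing to 84 mm between the blue guides (2 mm free each side of the tray). Guides run 26 to 93 mm past this point; their lips, 70 mm apart, 17 mm above the bed, let the tray in only by sliding. Bed 130 mm wide, reaching 112 mm before this point.
- disc: Bystander: round terracotta stamp disc, 56 mm across, 18 mm high, blue ring on top, loose. Not the plate. Origin: centre of its underside.
- jar_blue: Bystander: jar with a blue lid, 60 mm across, 75 mm high, loose. Origin: centre of its underside.
- jar_amber: Bystander: amber jar with a brass lid, 52 mm across, 85 mm high, loose. Origin: centre of its underside.
- bowl: Bystander: blue bowl, 90 mm across, 42 mm high, loose. Origin: centre of its underside.
- brush: Bystander: flat brush with a wooden handle, 180 mm long, lying on the table, loose. Origin: under its middle.
- cutter: Bystander: empty white rectangular slab-cutter frame, 120 x 90 mm, 12 mm high, loose. Not the tray. Origin: its centre, on the table.

How it is judged (in metres and radians):
On the way:
1. the plate lies seated in the tray's pocket, let go, while the tray is still outside the press's guides (x of plate in the frame of tray between -0.0065 and 0.0065 m and y of plate in the frame of tray between -0.0065 and 0.0065 m and z of plate in the frame of tray between 0.003 and 0.009 m and angle between the x axis of plate and the x axis of tray, either way round below 0.2 rad and angle between the z axis of plate and the z axis of tray, either way round below 0.08 rad and x of tray in the frame of press_home below -0.07 m and contact force between the fingers and plate below 0.5 N), for 0.2 s.
At the end, for the whole second after the job is handed in: Plate in the pocket: within 6.5 mm of centre, 3 to 9 mm above the tray's underside, 0.2 rad of square, 0.08 rad of flat. Tray home: within 5 mm along the slide and sideways, 3 mm in height, 0.08 rad of straight, 0.05 rad of level. Both released and slower than 20 mm/s (x of plate in the frame of tray between -0.0065 and 0.0065 m and y of plate in the frame of tray between -0.0065 and 0.0065 m and z of plate in the frame of tray between 0.003 and 0.009 m and angle between the x axis of plate and the x axis of tray, either way round below 0.2 rad and angle between the z axis of plate and the z axis of tray, either way round below 0.08 rad and x of tray in the frame of press_home between -0.005 and 0.004 m and y of tray in the frame of press_home between -0.005 and 0.005 m and z of tray in the frame of press_home between -0.003 and 0.003 m and angle between the x axis of tray and the x axis of press_home, either way round below 0.08 rad and angle between tray's own z axis and vertical below 0.05 rad and linear speed of each of tray, plate below 0.02 m/s); the robot touches nothing.
It fails at once if the plate is tipped over (by more than 0.7 rad) (angle between plate's own z axis and vertical above 0.7 rad).
It fails at once if a bystander (disc, jar, bowl, brush or white frame) is moved by more than 25 mm (distance of any of disc, jar_blue, jar_amber, bowl, brush, cutter from where it was at the start of the episode above 0.025 m).
It also fails if it takes over 61 s, if anything falls off the work surface, if the arm or the gripper's body presses on something with over 40 N, if the wrist force passes 120 N, or if a joint passes its speed limit or range.

## Working session

There is one attempt and no reset: what is moved stays moved. The work goes in short steps, Python scripts to look and compute and a tool call to move; the robot and the scene stay as the last step left them, time stands still between calls to the robot, and variables do not carry over. Pictures are saved under pics/ and viewed, at most 10 in all, crops included, and the job is handed in when it is done.

```bash
ls; mkdir -p pics
```

Run:
```python
from bench import arm, eyes, read_state
import cv2
for n in ("top","side"):
    cv2.imwrite(f"pics/{n}0.png",eyes.get_image(n))
s=read_state();print(s["clock"],s["position"],s["ee_rot"])
for n in ("top","side","wrist"):print(n,eyes.get_calibration(n))
```

```text
bench.py
pics
0.1 [ 236.16833617 -578.12595461  247.3329648 ] [-1.92616420e-01  9.81273622e-01  9.62492268e-04 -2.58565366e-04]
top {'K': array([[470.18889438,   0.        , 321.44949914],
       [  0.        , 470.18889438, 242.7627957 ],
       [  0.        ,   0.        ,   1.        ]]), 'D': array([0.01273765, 0.        , 0.        , 0.        , 0.        ]), 'rvec': array([ 2.17178136, -2.1974986 ,  0.06507937]), 'tvec': array([-63.38269111, 547.94862539, 976.06024904])}
side {'K': array([[580.97133369,   0.        , 315.71671457],
       [  0.        , 580.97133369, 245.14201828],
       [  0.        ,   0.        ,   1.        ]]), 'D': array([0.00854879, 0.        , 0.        , 0.        , 0.        ]), 'rvec': array([ 0.40701875, -2.63845421,  1.39617678]), 'tvec': array([ 511.23025713,  167.94481956, 1123.66899688])}
wrist {'K': array([[344.68817742,   0.        , 316.94514931],
       [  0.        , 344.68817742, 234.33054328],
       [  0.        ,   0.        ,   1.        ]]), 'D': array([-0.05122178,  0.        ,  0.        ,  0.        ,  0.        ]), 'rvec': array([-1.66286621, -2.47232803, -0.32829587]), 'tvec': array([624.89529435, -34.85851726, 378.95207547])}
```

View pics/top0.png

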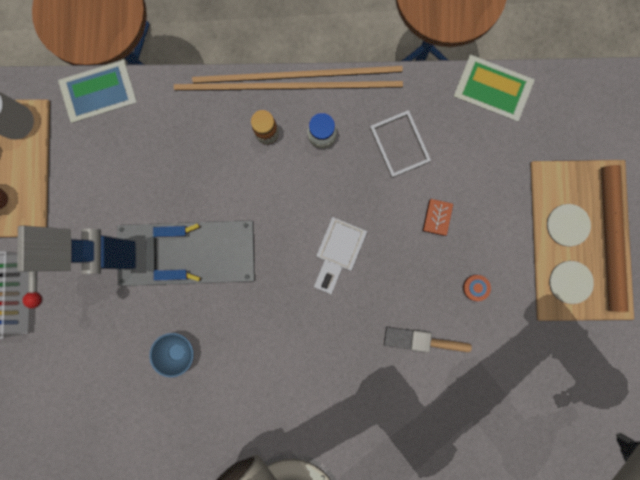

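View pics/side0.png

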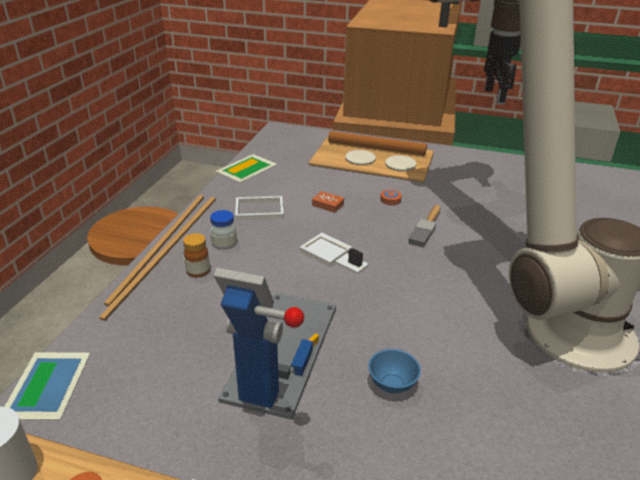

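The top view shows the plate at about (438,217). The tray block is at (342,244) with its handle at (327,281). The press bed spans columns 119–254 and rows 222–285, with the yellow tips near (193,229) and (193,277). Next I'll enlarge both areas.

Run:
```python
import cv2
im=cv2.imread("pics/top0.png")
cv2.imwrite("pics/cropA.png",cv2.resize(im[190:300,305:465],None,fx=5,fy=5,interpolation=cv2.INTER_CUBIC))
cv2.imwrite("pics/cropB.png",cv2.resize(im[205:300,110:270],None,fx=5,fy=5,interpolation=cv2.INTER_CUBIC))
```

```text
(no output)
```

View pics/cropA.png

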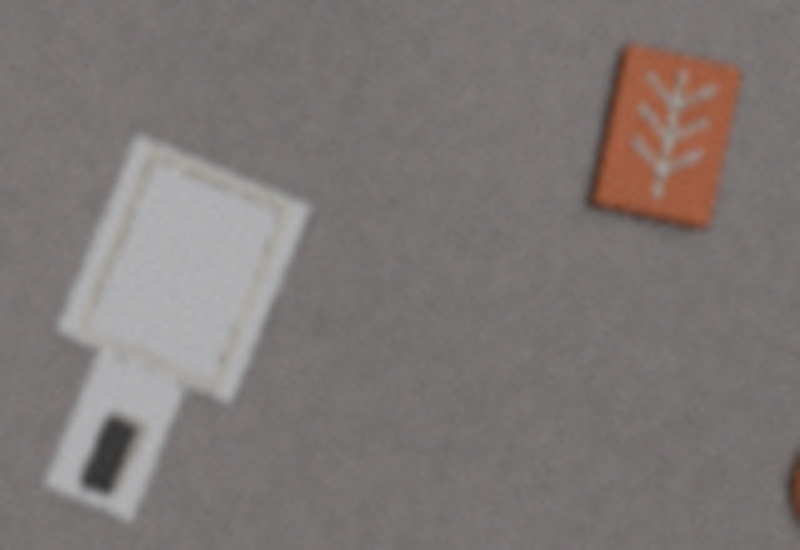

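View pics/cropB.png

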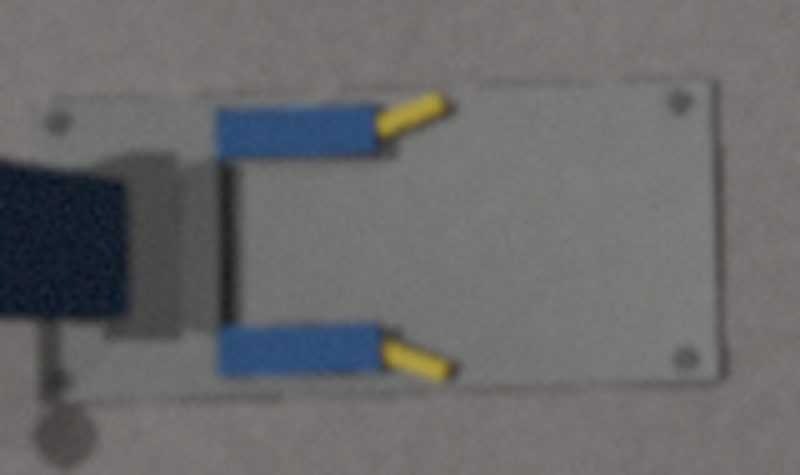

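Create h.py:
```python
import numpy as np, cv2
from bench import arm, eyes, read_state
from scipy.optimize import least_squares
from scipy.spatial.transform import Rotation as R
def ray(px,z,cal):
    "pixels -> world points at heights z (mm)"
    px=np.float64(px).reshape(-1,1,2); z=np.broadcast_to(np.float64(z),len(px))
    u=cv2.undistortPoints(px,cal["K"],cal["D"])[:,0]
    M=cv2.Rodrigues(cal["rvec"])[0]; c=-M.T@cal["tvec"]
    d=np.c_[u,np.ones(len(u))]@M
    return c+d*((z-c[2])/d[:,2])[:,None]
def fit(model,world):
    "planar rigid fit -> x,y,yaw and residuals"
    m=np.float64(model)[:,:2]; w=world[:,:2]; mc,wc=m.mean(0),w.mean(0)
    a,b=(m-mc)@[1,1j],(w-wc)@[1,1j]
    t=np.angle(np.vdot(a,b)); Q=np.array([[np.cos(t),-np.sin(t)],[np.sin(t),np.cos(t)]])
    p=wc-Q@mc; return np.r_[p,t],np.linalg.norm(m@Q.T+p-w,axis=1)
def crop(p,off,f=5): return (np.float64(p)+.5)/f-.5+off
def delta(x,y,z,yaw):
    "jog numbers (tool axes) to TCP x,y,z, tool down, tool-y axis at world yaw (mod pi)"
    s=read_state(); q=R.from_quat(s["ee_rot"]); best=None
    for k in range(-2,3):
        t=yaw+k*np.pi; Y=np.array([np.cos(t),np.sin(t),0]);Z=np.array([0,0,-1.]);X=np.cross(Y,Z)
        r=(q.inv()*R.from_matrix(np.c_[X,Y,Z])).as_rotvec()
        if best is None or np.linalg.norm(r)<np.linalg.norm(best)-1e-6: best=r
    print("d",q.inv().apply(np.r_[x,y,z]-s["position"]).round(1),"rot",best.round(3),"clock",s["clock"],"q6",round(s["joints"][5],2))
```

Run:
```python
from h import *
np.set_printoptions(suppress=True,precision=2)
c=eyes.get_calibration("top")
A=lambda p:crop(p,[305,190])
B=lambda p:crop(p,[110,205])
w=ray(A([(632,45),(742,68),(712,228),(597,207)]),22,c)
print("plate",w[:,:2].tolist(),fit([(35,25),(35,-25),(-35,-25),(-35,25)],w))
m=[(45,40),(45,-40),(-45,-40),(-45,40),(-107,20),(-107,-20),(-69,7),(-69,-7),(-101,-7),(-101,7)]
w=ray(A([(140,137),(312,208),(235,403),(60,328),(45,487),(132,521),(113,415),(137,423),(110,492),(84,485)]),[14]*4+[6]*2+[40]*4,c)
print("tray",fit(m,w))
w=ray(B([(717,80),(722,378)]),12,c); m=[(-160,-65),(-160,65)]
w2=ray(B([(378,157),(383,324)]),32,c); m+=[(-22,-35),(-22,35)]
w3=ray(B([(217,158),(220,324)]),32,c); m+=[(45,-35),(45,35)]
print("press",fit(m,np.r_[w,w2,w3])); print(fit(m[:2],w),fit(m[2:],np.r_[w2,w3]))
s=read_state();print(s["position"],eyes.get_calibration("wrist"))
```

```text
plate [[637.6336943728954, -302.41849414784485], [627.2338057883362, -348.44285431497485], [559.6528004750403, -333.87772766910825], [569.1052462793424, -285.91032763017154]] (array([ 598.41, -317.66,   -0.22]), array([1.6 , 1.23, 1.02, 0.63]))
tray (array([ 545.76, -113.22,   -0.4 ]), array([0.76, 1.01, 0.56, 1.11, 1.55, 0.82, 1.81, 1.89, 2.37, 1.81]))
press (array([529.67, 235.12,   1.59]), array([1.41, 1.9 , 1.42, 1.19, 0.84, 1.2 ]))
(array([530.92, 234.81,   1.59]), array([1.56, 1.56])) (array([529.42, 235.28,   1.58]), array([1.1 , 1.21, 0.89, 1.19]))
[ 236.17 -578.13  247.33] {'K': array([[344.69,   0.  , 316.95],
       [  0.  , 344.69, 234.33],
       [  0.  ,   0.  ,   1.  ]]), 'D': array([-0.05,  0.  ,  0.  ,  0.  ,  0.  ]), 'rvec': array([-1.66, -2.47, -0.33]), 'tvec': array([624.9 , -34.86, 378.95])}
```

Run:
```python
from h import *
delta(598.4,-317.7,200,-0.22+np.pi/2)
```

```text
d [-433.8  104.1   47.5] rot [ 0.002 -0.001  0.608] clock 0.1 q6 -0.26
```

Request:
shift_gripper(rows=[{"sx":-44, "sy":10, "sz":5, "drz":0.06}, {"sx":-88, "sy":21, "sz":10, "drz":0.12}, {"sx":-132, "sy":32, "sz":15, "drz":0.18}, {"sx":-176, "sy":42, "sz":19, "drz":0.25}, {"sx":-220, "sy":53, "sz":24, "drz":0.31}, {"sx":-264, "sy":63, "sz":29, "drz":0.37}, {"sx":-308, "sy":74, "sz":34, "drz":0.43}, {"sx":-352, "sy":84, "sz":38, "drz":0.5}, {"sx":-394, "sy":95, "sz":43, "drz":0.56}, {"sx":-434, "sy":104, "sz":47.5, "drz":0.608}], finger_gap=85)

```text
clock: 1.1
position: [599.9, -316.5, 200.0]
ee_rot: [0.111, 0.994, 0.0, -0.001]
contact_force: [0.3, -1.6, 0.8]
gripper_width: 85.0
grasp_force: 0.0
```

Request:
shift_gripper(rows=[{}, {}])

```text
clock: 1.3
position: [599.0, -317.2, 199.6]
ee_rot: [0.109, 0.994, 0.0, -0.001]
contact_force: [-0.5, -0.3, -0.1]
gripper_width: 85.0
grasp_force: 0.0
```

Run:
```python
from h import *
cv2.imwrite("pics/w1.png",eyes.get_image("wrist"))
np.save("w1.npy",eyes.get_calibration("wrist"),allow_pickle=True)
delta(598.4,-317.7,200,-0.22+np.pi/2)
```

```text
d [0.  0.4 0.1] rot [ 0.    -0.002  0.   ] clock 1.35 q6 -1.54
```

View pics/w1.png

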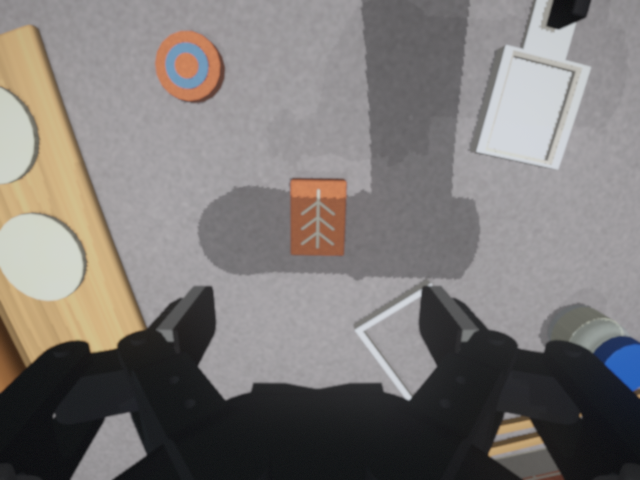

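The wrist view shows the plate at columns 290–346, rows 179–255, centred between the fingers. The tray block's corners are near (505,45), (590,66), (558,168) and (477,152). I'll cross-check these against the top view.

Run:
```python
from h import *
np.set_printoptions(suppress=True,precision=2)
c=np.load("w1.npy",allow_pickle=True).item()
w=ray([(290.5,180),(346.5,180),(345,255.5),(291,255.5)],22,c);print(w)
print(fit([(-35,-25),(-35,25),(35,25),(35,-25)],w))
print(fit([(-45,-40),(-45,40),(45,40),(45,-40)],ray([(505,45),(590,66),(558,168),(477,152)],14,c)))
delta(597.5,-318,25,-0.22+np.pi/2)
```

```text
[[ 561.26 -334.13   22.  ]
 [ 572.01 -286.13   22.  ]
 [ 640.11 -301.26   22.  ]
 [ 629.14 -350.25   22.  ]]
(array([ 600.63, -317.94,   -0.22]), array([0.51, 0.34, 0.21, 0.17]))
(array([ 547.04, -112.58,   -0.39]), array([0.19, 0.17, 0.56, 0.42]))
d [  0.5  -0.1 175.1] rot [ 0. -0.  0.] clock 1.35 q6 -1.54
```

Request:
shift_gripper(rows=[{"sx":-1.5, "sz":45}, {"sx":-1.5, "sz":90}, {"sx":-1.5, "sz":130}, {"sx":-1.5, "sz":155}, {"sx":-1.5, "sz":168}, {"sx":-1.5, "sz":175}, {"sx":-1.5, "sz":175}, {"sx":-1.5, "sz":175}])

```text
clock: 2.15
position: [601.2, -319.2, 27.6]
ee_rot: [0.11, 0.994, -0.0, 0.002]
contact_force: [1.4, -0.3, -0.2]
gripper_width: 85.0
grasp_force: 0.0
```

Request:
shift_gripper(rows=[{}, {}, {}, {}, {}, {}], finger_gap=30)

```text
clock: 2.75
position: [601.2, -318.7, 27.3]
ee_rot: [0.11, 0.994, -0.0, 0.001]
contact_force: [-0.4, 0.3, 6.0]
gripper_width: 48.2
grasp_force: 63.4
```

Request:
shift_gripper(rows=[{"sz":-10}, {"sz":-35}, {"sz":-65}, {"sz":-95}, {"sz":-110}])

```text
clock: 3.25
position: [601.2, -318.9, 138.9]
ee_rot: [0.11, 0.994, -0.001, 0.002]
contact_force: [0.3, 0.2, -1.0]
gripper_width: 48.0
grasp_force: 62.7
```

Run:
```python
from h import *
delta(547.5,-113.5,135,-0.395+np.pi/2)
```

```text
d [ 97.2 188.7   3.4] rot [-0.     0.004  0.175] clock 3.25 q6 -1.54
```

Request:
shift_gripper(rows=[{"sx":6, "sy":12}, {"sx":20, "sy":39, "sz":1, "drz":0.03}, {"sx":36, "sy":70, "sz":1.5, "drz":0.06}, {"sx":52, "sy":101, "sz":2, "drz":0.09}, {"sx":67, "sy":130, "sz":2.5, "drz":0.12}, {"sx":80, "sy":156, "sz":3, "drz":0.145}, {"sx":91, "sy":176, "sz":3, "drz":0.165}, {"sx":97, "sy":188.5, "sz":3.4, "drz":0.175}, {"sx":97, "sy":188.5, "sz":3.4, "drz":0.175}, {"sx":97, "sy":188.5, "sz":3.4, "drz":0.175}])

```text
clock: 4.25
position: [545.7, -112.8, 131.1]
ee_rot: [0.196, 0.981, -0.0, -0.001]
contact_force: [0.3, 0.3, -0.7]
gripper_width: 48.2
grasp_force: 62.7
```

Run:
```python
from h import *
delta(547.5,-113.5,135,-0.395+np.pi/2)
im=eyes.get_image("wrist"); cv2.imwrite("pics/w2.png",im)
s=eyes.get_image("side"); 
c=eyes.get_calibration("side"); print(cv2.projectPoints(np.float64([[547,-113,120]]),c["rvec"],c["tvec"],c["K"],c["D"])[0])
cv2.imwrite("pics/s2.png",s)
np.save("w2.npy",eyes.get_calibration("wrist"),allow_pickle=True)
cv2.imwrite("pics/both2.png",np.hstack([cv2.resize(im[0:480,100:640],(400,356)),cv2.resize(s[120:298,240:440],(400,356))]))
```

```text
d [-1.9  0.  -3.9] rot [-0.001 -0.003  0.001] clock 4.25 q6 -2.05
[[[326.40954661 205.03815715]]]
```

View pics/both2.png

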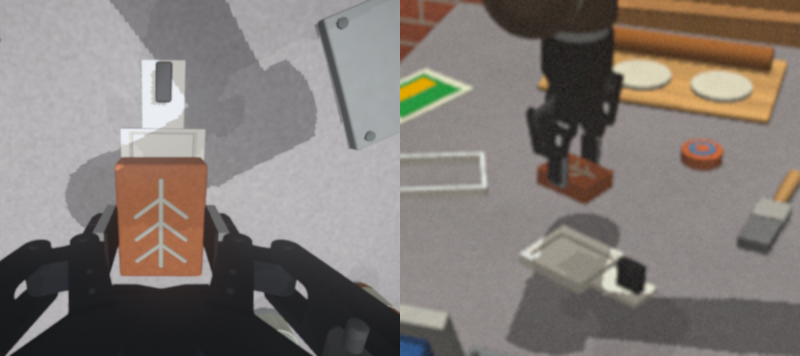

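The side view shows the plate held level above the tray, and in the wrist view it lines up with the tray. I need a closer look at how far down the fingertips reach on the plate.

Run:
```python
from h import *
np.set_printoptions(suppress=True,precision=2)
s=cv2.imread("pics/s2.png"); w=cv2.imread("pics/w2.png")
cv2.imwrite("pics/s2c.png",np.hstack([cv2.resize(s[175:230,295:355],(400,367),interpolation=2),cv2.resize(w[140:400,215:400],(261,367),interpolation=2)]))
st=read_state();print(st["position"],st["joints"])
```

```text
[ 546.29 -113.62  131.58] [ 0.09  0.39 -0.31 -0.   -0.87 -2.05]
```

View pics/s2c.png

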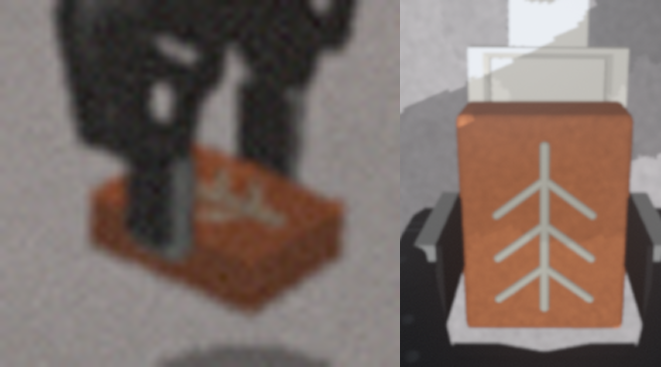

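Run:
```python
from h import *
np.set_printoptions(suppress=True,precision=2)
c=np.load("w2.npy",allow_pickle=True).item()
f=lambda p:(np.float64(p)-[400,0])*[185/261,260/367]+[215,140]
p=[(459,117),(632,117),(624,326),(467,326)]
for z in (124,126,128):
    w=ray(f(p),z,c); print(z,np.linalg.norm(w[1]-w[0]),np.linalg.norm(w[2]-w[1]),fit([(-35,-25),(-35,25),(35,25),(35,-25)],w))
m=[(-45,-40),(-45,40)]; w=ray(f([(468,47),(629,47)]),14,c)
print(np.linalg.norm(w[1]-w[0]),fit(m,w))
w=ray([(505,45)],14,c)
s=read_state();print(s["position"])
```

```text
124 48.92420063781107 68.96097157261194 (array([ 547.3 , -113.93,   -0.4 ]), array([0.73, 0.76, 0.58, 0.59]))
126 48.19302550896849 67.9303456938574 (array([ 546.4 , -113.56,   -0.4 ]), array([1.36, 1.39, 1.03, 1.05]))
128 47.46185038012591 66.89971981510277 (array([ 545.49, -113.19,   -0.4 ]), array([1.99, 2.02, 1.61, 1.64]))
80.01188601881596 (array([ 548.28, -112.43,   -0.4 ]), array([0.01, 0.01]))
[ 546.29 -113.62  131.58]
```

Request:
shift_gripper(rows=[{"sy":0.8, "sz":20}, {"sy":0.8, "sz":45}, {"sy":0.8, "sz":68}, {"sy":0.8, "sz":80}, {"sy":0.8, "sz":84}, {"sy":0.8, "sz":84}, {"sy":0.8, "sz":84}])

```text
clock: 5.05
position: [547.9, -112.8, 49.3]
ee_rot: [0.196, 0.981, 0.0, 0.001]
contact_force: [-0.3, -0.4, -1.0]
gripper_width: 48.2
grasp_force: 62.7
```

Request:
shift_gripper(rows=[{"sz":3}, {"sz":6}, {"sz":8}, {"sz":10}, {"sz":10}])

```text
clock: 5.55
position: [546.9, -112.6, 38.1]
ee_rot: [0.196, 0.981, -0.0, -0.0]
contact_force: [0.7, 0.4, -1.2]
gripper_width: 47.9
grasp_force: 62.7
```

Request:
shift_gripper(rows=[{"sz":1}, {"sz":2}, {"sz":3}, {"sz":3}])

```text
clock: 5.95
position: [547.0, -112.6, 35.3]
ee_rot: [0.196, 0.981, -0.0, -0.0]
contact_force: [-0.1, -0.1, -1.4]
gripper_width: 48.1
grasp_force: 62.7
```

Request:
shift_gripper(rows=[{"sz":1}, {"sz":1.5}, {"sz":1.5}])

```text
clock: 6.25
position: [547.0, -112.6, 33.8]
ee_rot: [0.196, 0.981, -0.0, -0.0]
contact_force: [0.2, -0.0, -0.2]
gripper_width: 48.7
grasp_force: 62.7
```

Request:
shift_gripper(rows=[{"sz":0.5}, {"sz":0.5}])

```text
clock: 6.45
position: [547.1, -112.6, 33.4]
ee_rot: [0.196, 0.981, 0.0, 0.0]
contact_force: [-0.2, -0.0, -0.8]
gripper_width: 48.4
grasp_force: 62.7
```

Request:
shift_gripper(rows=[{}, {}, {}, {"sz":-10}, {"sz":-40}, {"sz":-85}, {"sz":-125}, {"sz":-145}, {"sz":-150}, {"sz":-150}], finger_gap=68)

```text
clock: 7.45
position: [547.1, -112.6, 184.3]
ee_rot: [0.196, 0.981, 0.0, 0.001]
contact_force: [0.5, -1.0, -0.3]
gripper_width: 67.9
grasp_force: 0.0
```

Run:
```python
from h import *
im=eyes.get_image("wrist"); cv2.imwrite("pics/w3.png",im)
np.save("w3.npy",eyes.get_calibration("wrist"),allow_pickle=True)
cv2.imwrite("pics/w3c.png",cv2.resize(im[40:300,190:450],(600,600),interpolation=2))
print(read_state()["position"])
```

```text
[ 546.4216778  -112.55613378  182.92571569]
```

View pics/w3c.png

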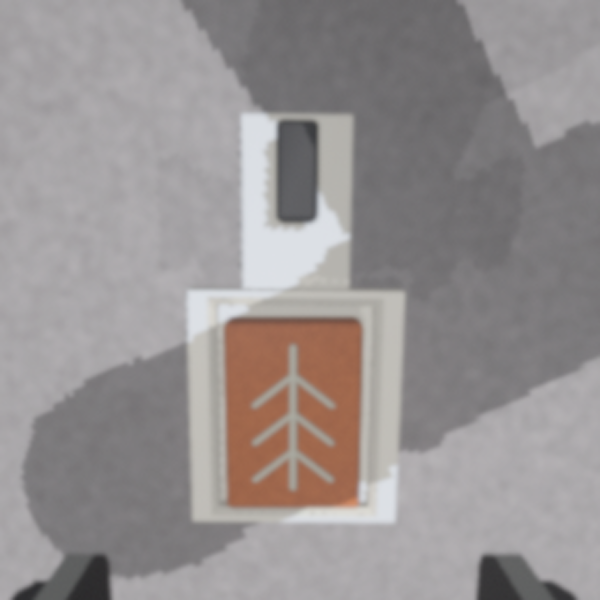

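The plate sits square in the pocket, with its top at crop (225–361, 320–507) and the block corners at (187,291), (405,291), (396,523) and (192,523). The handle top is centred near (297,170).

Run:
```python
from h import *
np.set_printoptions(suppress=True,precision=2)
c=np.load("w3.npy",allow_pickle=True).item()
f=lambda p:(np.float64(p)+.5)*260/600-.5+[190,40]
w=ray(f([(225,321),(361,321),(361,507),(228,507)]),28,c); p,e=fit([(-35,-25),(-35,25),(35,25),(35,-25)],w);print(p,e)
w=ray(f([(187,291),(405,291),(396,523),(192,523)]),14,c); t,e=fit([(-45,-40),(-45,40),(45,40),(45,-40)],w);print(t,e)
h=ray(f([(279,122),(317,122),(315,219),(279,219)]),40,c); print(fit([(-101,-7),(-101,7),(-69,7),(-69,-7)],h), h.mean(0))
d=p[:2]-t[:2]; C,S=np.cos(t[2]),np.sin(t[2]); print("plate in tray",C*d[0]+S*d[1],-S*d[0]+C*d[1])
print("handle",t[:2]-85*np.array([C,S]))
```

```text
[ 544.98 -112.32   -0.39] [1.09 1.36 0.4  0.7 ]
[ 546.09 -112.29   -0.4 ] [0.34 0.19 0.18 0.43]
(array([ 546.26, -112.32,   -0.4 ]), array([1.45, 1.35, 1.57, 1.47])) [468.11 -78.87  40.  ]
plate in tray -1.0027301008834502 -0.4598738408318486
handle [467.82 -79.13]
```

Run:
```python
from h import *
delta(468,-79,27,-0.395+np.pi/2)
```

```text
d [ 85.1   0.7 156. ] rot [ 0.    -0.001 -0.001] clock 7.5 q6 -2.05
```

Request:
shift_gripper(rows=[{"sx":30}, {"sx":65, "sy":0.7, "sz":10}, {"sx":85, "sy":0.7, "sz":40}, {"sx":85, "sy":0.7, "sz":80}, {"sx":85, "sy":0.7, "sz":115}, {"sx":85, "sy":0.7, "sz":140}, {"sx":85, "sy":0.7, "sz":151}, {"sx":85, "sy":0.7, "sz":155}, {"sx":85, "sy":0.7, "sz":155}], finger_gap=60)

```text
clock: 8.4
position: [468.8, -79.3, 28.1]
ee_rot: [0.196, 0.981, -0.0, -0.001]
contact_force: [0.3, 0.1, -0.3]
gripper_width: 60.0
grasp_force: 0.0
```

Request:
shift_gripper(rows=[{}, {}, {}, {}, {}, {}, {}], finger_gap=5)

```text
clock: 9.1
position: [469.5, -79.2, 29.4]
ee_rot: [0.196, 0.981, 0.0, 0.001]
contact_force: [-1.9, 0.3, 6.2]
gripper_width: 13.0
grasp_force: 59.5
```

Request:
shift_gripper(rows=[{"sz":-3}, {"sz":-9}, {"sz":-17}, {"sz":-26}, {"sz":-35}, {"sz":-42}, {"sz":-45}, {"sz":-45}])

```text
clock: 9.9
position: [469.2, -79.2, 74.0]
ee_rot: [0.196, 0.981, 0.0, 0.001]
contact_force: [-0.2, -0.3, -2.5]
gripper_width: 12.7
grasp_force: 58.5
```

Run:
```python
from h import *
yaw=1.585; u=np.array([np.cos(yaw),np.sin(yaw)]); p=np.array([529.7,235.1])-u*(120+85)
print(p); delta(*p,74,yaw+np.pi/2)
s=read_state();print(s["wrist_torque"],s["joints"])
```

```text
[532.6116551   30.12067845]
d [-1.650e+01  1.253e+02  1.000e-01] rot [1.000e-03 1.000e-03 1.161e+00] clock 9.9 q6 -2.14
[ 0.06619872  0.17088422 -0.02487722] [ 1.75282733e-01  3.49825101e-01 -5.74090153e-01 -3.59921677e-05
 -6.45635253e-01 -2.14125483e+00]
```

Request:
shift_gripper(rows=[{"sx":-0.5, "sy":3, "drz":-0.05}, {"sx":-2, "sy":10, "drz":-0.14}, {"sx":-3, "sy":18, "drz":-0.24}, {"sx":-4, "sy":26, "drz":-0.35}, {"sx":-5, "sy":34, "drz":-0.46}, {"sx":-6, "sy":42, "drz":-0.57}, {"sx":-7, "sy":50, "drz":-0.68}, {"sx":-8, "sy":56, "drz":-0.79}, {"sx":-8, "sy":60, "drz":-0.88}, {"sx":-8, "sy":60, "drz":-0.93}])

```text
clock: 10.9
position: [499.3, -26.6, 72.9]
ee_rot: [-0.266, 0.964, -0.0, -0.001]
contact_force: [-0.1, 0.1, -2.2]
gripper_width: 12.9
grasp_force: 58.5
```

Run:
```python
from h import *
delta(532.6,30.1,74,1.585+np.pi/2)
```

```text
d [-57.6  31.7  -1.2] rot [ 1.000e-03 -1.000e-03 -1.047e+00] clock 10.9 q6 -1.3
```

Request:
shift_gripper(rows=[{"sx":-3, "sy":2, "drz":-0.06}, {"sx":-10, "sy":6, "drz":-0.17}, {"sx":-18, "sy":10, "drz":-0.29}, {"sx":-27, "sy":15, "drz":-0.42}, {"sx":-36, "sy":20, "drz":-0.55}, {"sx":-44, "sy":24, "drz":-0.68}, {"sx":-51, "sy":28, "drz":-0.81}, {"sx":-55, "sy":30, "drz":-0.92}, {"sx":-57, "sy":31.5, "drz":-1.01}, {"sx":-57.6, "sy":31.7, "sz":-1, "drz":-1.047}])

```text
clock: 11.9
position: [532.6, 29.9, 73.7]
ee_rot: [0.712, -0.702, -0.0, 0.001]
contact_force: [1.0, -0.1, -2.7]
gripper_width: 13.3
grasp_force: 58.5
```

Request:
shift_gripper(rows=[{}, {}, {}])

```text
clock: 12.2
position: [532.6, 29.6, 74.2]
ee_rot: [0.711, -0.703, -0.0, 0.0]
contact_force: [-0.0, 0.1, -2.2]
gripper_width: 13.0
grasp_force: 58.5
```

Run:
```python
from h import *
delta(532.6,30.1,74,1.585+np.pi/2)
im=eyes.get_image("wrist"); cv2.imwrite("pics/w4.png",im)
np.save("w4.npy",eyes.get_calibration("wrist"),allow_pickle=True)
s=eyes.get_image("side");cv2.imwrite("pics/s4.png",s)
c=eyes.get_calibration("side"); print(cv2.projectPoints(np.float64([[532,115,60]]),c["rvec"],c["tvec"],c["K"],c["D"])[0].ravel())
cv2.imwrite("pics/both4.png",np.hstack([cv2.resize(im,(480,360)),cv2.resize(s[200:400,215:393],(320,360))]))
```

```text
d [-0.5  0.   0.2] rot [ 0.    -0.    -0.004] clock 12.2 q6 -0.35
[300.10099104 289.73346054]
```

View pics/both4.png

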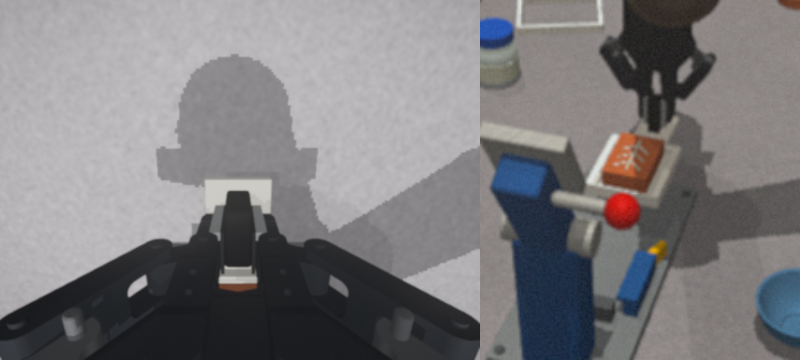

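The wrist camera faces away from the press. The side crop shows the tray level with the plate seated, aligned with the guides and before the mouth. Next I lower it onto the bed.

Request:
shift_gripper(rows=[{"sx":-4, "sz":4}, {"sx":-9, "sz":11}, {"sx":-12, "sz":18}, {"sx":-12, "sz":24}, {"sx":-12, "sz":28}, {"sx":-12, "sz":29}, {"sx":-12, "sz":29}])

```text
clock: 13.0
position: [532.6, 41.5, 45.1]
ee_rot: [0.711, -0.703, -0.0, 0.0]
contact_force: [-0.4, -0.5, -2.7]
gripper_width: 12.8
grasp_force: 58.5
```

Request:
shift_gripper(rows=[{"sz":1}, {"sz":2}, {"sz":2}, {"sz":2}])

```text
clock: 13.4
position: [532.7, 41.7, 43.5]
ee_rot: [0.711, -0.703, 0.0, -0.0]
contact_force: [0.8, -0.4, -2.5]
gripper_width: 12.7
grasp_force: 58.5
```

Request:
shift_gripper(rows=[{"sz":0.7}, {"sz":1.4}, {"sz":1.4}])

```text
clock: 13.7
position: [532.7, 41.7, 42.0]
ee_rot: [0.711, -0.703, -0.0, 0.0]
contact_force: [0.7, 0.5, -2.6]
gripper_width: 13.2
grasp_force: 58.5
```

Request:
shift_gripper(rows=[{"sz":0.7}, {"sz":0.7}, {"sz":0.7}])

```text
clock: 14.0
position: [532.8, 41.7, 41.5]
ee_rot: [0.711, -0.703, 0.0, -0.0]
contact_force: [0.3, -0.8, -0.5]
gripper_width: 12.9
grasp_force: 58.8
```

Run:
```python
from h import *
im=eyes.get_image("top"); cv2.imwrite("pics/t5.png",im)
cv2.imwrite("pics/t5c.png",cv2.resize(im[205:300,140:274],None,fx=5.9,fy=5.9,interpolation=2))
```

Run:
```python
from h import *
np.set_printoptions(suppress=True,precision=2)
c=eyes.get_calibration("top"); im=cv2.imread("pics/t5.png").astype(int)
for y in (80,100,120,140,160,170):
  print(y,cv2.projectPoints(np.float64([[530,y,26]]),c["rvec"],c["tvec"],c["K"],c["D"])[0].ravel())
for col in (196,200,205,210,215,220,226,232):
    print(col,im[222:290,col].min(1).tolist()[0:68:2])
```

```text
80 [250.03 251.54]
100 [240.49 251.65]
120 [230.95 251.76]
140 [221.41 251.88]
160 [211.87 251.99]
170 [207.09 252.05]
196 [108, 81, 63, 52, 96, 109, 120, 128, 137, 142, 147, 151, 153, 158, 161, 163, 166, 169, 172, 172, 168, 163, 157, 152, 151, 145, 142, 139, 133, 124, 121, 111, 99, 85]
200 [118, 108, 77, 94, 105, 115, 127, 134, 140, 146, 150, 152, 156, 158, 164, 169, 166, 173, 174, 168, 161, 160, 155, 149, 149, 142, 138, 135, 128, 121, 114, 101, 90, 73]
205 [118, 120, 118, 104, 120, 130, 135, 142, 145, 150, 153, 155, 160, 164, 165, 172, 173, 170, 166, 165, 159, 154, 150, 147, 141, 140, 133, 129, 121, 109, 102, 88, 72, 72]
210 [113, 112, 88, 81, 76, 77, 77, 77, 75, 76, 76, 75, 78, 88, 121, 151, 168, 171, 163, 157, 157, 151, 146, 142, 140, 131, 128, 120, 110, 101, 87, 73, 74, 75]
215 [72, 70, 66, 58, 56, 55, 51, 52, 55, 53, 52, 55, 55, 59, 67, 72, 74, 77, 107, 139, 150, 148, 142, 140, 134, 128, 120, 112, 102, 86, 71, 70, 72, 72]
220 [54, 54, 54, 56, 61, 58, 56, 59, 60, 62, 60, 56, 61, 56, 52, 55, 56, 60, 72, 75, 88, 124, 134, 130, 127, 118, 113, 98, 84, 72, 68, 70, 70, 74]
226 [58, 58, 63, 67, 70, 74, 77, 75, 78, 76, 75, 77, 71, 63, 61, 62, 56, 56, 51, 61, 85, 81, 98, 118, 115, 110, 97, 79, 69, 68, 70, 72, 72, 71]
232 [59, 70, 75, 77, 76, 76, 75, 76, 78, 78, 78, 78, 78, 75, 71, 67, 60, 56, 58, 53, 58, 78, 73, 94, 103, 94, 76, 72, 70, 67, 69, 74, 71, 73]
```

Request:
shift_gripper(rows=[{"sx":-4}, {"sx":-10}, {"sx":-17}, {"sx":-24}, {"sx":-30}, {"sx":-34}, {"sx":-34}])

```text
clock: 14.75
position: [532.5, 76.8, 41.5]
ee_rot: [0.711, -0.703, -0.0, -0.001]
contact_force: [-0.8, 2.4, 1.9]
gripper_width: 12.7
grasp_force: 59.1
```

Request:
shift_gripper(rows=[{"sx":-3}, {"sx":-6}, {"sx":-9}, {"sx":-12}, {"sx":-12}])

```text
clock: 15.25
position: [532.3, 88.0, 41.5]
ee_rot: [0.711, -0.703, 0.0, -0.0]
contact_force: [-0.8, -1.0, 3.6]
gripper_width: 12.7
grasp_force: 59.3
```

Request:
shift_gripper(rows=[{"sx":-3}, {"sx":-7}, {"sx":-11, "sz":-0.3}, {"sx":-15, "sz":-0.3}, {"sx":-19, "sz":-0.3}, {"sx":-20, "sz":-0.3}, {"sx":-20, "sz":-0.3}])

```text
clock: 15.95
position: [531.9, 108.3, 41.5]
ee_rot: [0.711, -0.703, -0.0, -0.0]
contact_force: [-1.2, 1.7, -0.3]
gripper_width: 13.2
grasp_force: 59.0
```

Run:
```python
from h import *
s=read_state();print(s["position"],s["contact_force"],s["wrist_torque"])
```

```text
[531.91007968 108.32271407  41.45015981] [-1.21587763  1.65032508 -0.31684615] [0.32885887 0.20147021 0.03277841]
```

Request:
shift_gripper(rows=[{"sx":-3}, {"sx":-7}, {"sx":-12}, {"sx":-17}, {"sx":-22}, {"sx":-27}, {"sx":-31}, {"sx":-33}, {"sx":-33}])

```text
clock: 16.85
position: [531.6, 141.3, 41.5]
ee_rot: [0.711, -0.703, -0.0, -0.0]
contact_force: [-0.5, 0.4, -1.0]
gripper_width: 13.0
grasp_force: 58.7
```

Request:
shift_gripper(rows=[{"sx":-2}, {"sx":-4}, {"sx":-5}, {"sx":-5}])

```text
clock: 17.25
position: [531.5, 145.8, 41.6]
ee_rot: [0.711, -0.703, -0.0, -0.0]
contact_force: [-0.2, -0.5, -0.1]
gripper_width: 12.7
grasp_force: 58.7
```

Request:
shift_gripper(rows=[{"sx":-1}, {"sx":-2}, {"sx":-3}, {"sx":-3}])

```text
clock: 17.65
position: [531.5, 148.8, 41.6]
ee_rot: [0.711, -0.703, -0.0, -0.0]
contact_force: [0.4, -0.2, -1.4]
gripper_width: 12.9
grasp_force: 58.7
```

Request:
shift_gripper(rows=[{"sx":-1}, {"sx":-2}, {"sx":-2}])

```text
clock: 17.95
position: [531.5, 150.8, 41.6]
ee_rot: [0.711, -0.703, 0.0, -0.0]
contact_force: [-0.1, -0.8, -1.0]
gripper_width: 12.9
grasp_force: 58.7
```

Request:
shift_gripper(rows=[{"sx":-1}, {"sx":-2}, {"sx":-2}])

```text
clock: 18.25
position: [531.4, 152.3, 41.6]
ee_rot: [0.711, -0.703, 0.0, 0.0]
contact_force: [1.7, -3.6, -0.1]
gripper_width: 13.0
grasp_force: 58.8
```

Request:
shift_gripper(rows=[{"sx":-1}, {"sx":-1}, {"sx":-1}])

```text
clock: 18.55
position: [531.4, 152.4, 41.7]
ee_rot: [0.711, -0.703, 0.0, 0.001]
contact_force: [1.9, -7.6, 0.4]
gripper_width: 13.2
grasp_force: 58.9
```

Request:
shift_gripper(rows=[{"sx":1}, {"sx":1}])

```text
clock: 18.75
position: [531.4, 152.3, 41.6]
ee_rot: [0.711, -0.703, 0.0, 0.0]
contact_force: [1.4, -4.3, 0.2]
gripper_width: 13.1
grasp_force: 58.9
```

Request:
shift_gripper(rows=[{}, {}, {}, {"sz":-8}, {"sz":-30}, {"sz":-65}, {"sz":-105}, {"sz":-140}, {"sz":-160}], finger_gap=45)

```text
clock: 19.65
position: [532.6, 153.3, 205.9]
ee_rot: [0.711, -0.703, 0.001, -0.003]
contact_force: [-0.6, 0.7, -0.7]
gripper_width: 45.0
grasp_force: 0.0
```

Request:
shift_gripper(rows=[{"sx":40}, {"sx":85}, {"sx":130}, {"sx":175}, {"sx":220}, {"sx":260}, {"sx":290}, {"sx":300}, {"sx":300}])

```text
clock: 20.55
position: [534.6, -148.2, 201.9]
ee_rot: [0.71, -0.704, 0.0, -0.0]
contact_force: [-0.0, 0.1, -0.2]
gripper_width: 44.6
grasp_force: 0.0
```

Run:
```python
from h import *
im=eyes.get_image("top"); cv2.imwrite("pics/t6.png",im)
cv2.imwrite("pics/t6c.png",cv2.resize(im[205:300,130:264],None,fx=5.9,fy=5.9,interpolation=2))
```

```text
(no output)
```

View pics/t6c.png

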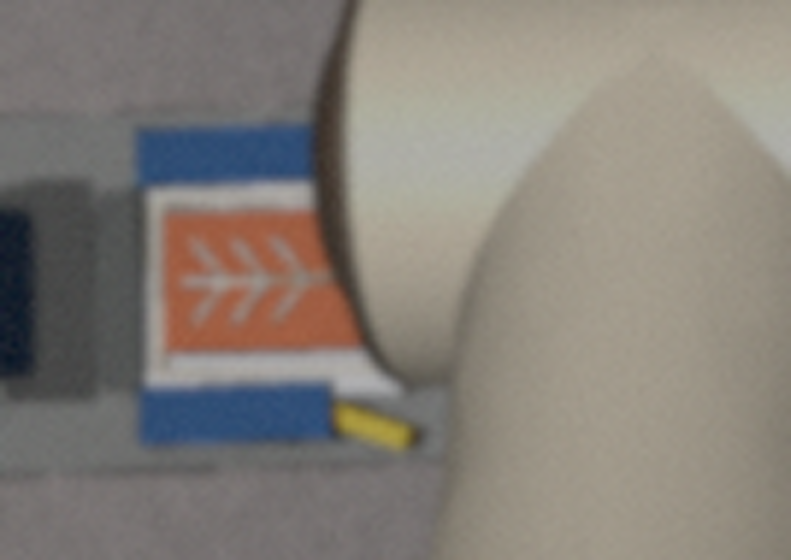

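The top view shows the tray between the guides, with its front edge at crop column 145 against the stop and the plate in the pocket from column 165. I'll check that numerically.

Run:
```python
from h import *
np.set_printoptions(suppress=True,precision=1)
c=eyes.get_calibration("top")
f=lambda p:(np.float64(p)+.5)/5.9-.5+[130,205]
print("tray front",ray(f([(145,285)]),26,c),"expected y",235.1+45)
print("plate front corners",ray(f([(165,210),(168,352)]),40,c),"expected y ~",235.1+35-1)
print("guide far ends",ray(f([(137,155),(140,415)]),32,c))
s=read_state();print(s["clock"],s["grasp_force"],s["contact_force"])
```

```text
tray front [[529.6 280.9  26. ]] expected y 280.1
plate front corners [[555.1 269.1  40. ]
 [505.3 267.5  40. ]] expected y ~ 269.1
guide far ends [[575.4 282.1  32. ]
 [483.5 279.9  32. ]]
20.6 0.0 [-0.4 -0.5  0.1]
```

```bash
python3 -c "
from bench import arm, eyes, read_state
print(arm.job_done())"
```

```text
the job is handed in; nothing more can be done
None
```

I seated the plate in the tray pocket, slid the loaded tray home against the end stop, released everything and handed the job in at about 20.6 s; no verdict was returned, but the last top-camera check put the tray front within about 1 mm of the stop.

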